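# Make up a box of four wax cakes and shut it

### The job

Make the wooden box up to exactly four cakes of wax: one is in it already, so add three from the sloping shelf of the rack, laid flat in the box. Leave the remaining cake on its shelf and do not disturb the pot on the rack or the jar and tin behind the box; then shut the lid of the box fully.

Things in the scene. Friction and masses are not known exactly. Their poses are not given: they have to be found in the camera images.
- rack: low wooden rack, 164 mm wide (its y), 180 mm deep, open in front (-x). Its plywood shelf slopes 25 degrees, down to the front, and carries two rows of two cakes, one row above the other. A board roofs the back: underside 145 mm, top 155 mm up, front edge 30 mm behind the origin, over the upper row: no straight way down to it. Origin: bench level, middle; x to the back, z up. Fixed.
- rack_shelf (a point): middle of the low front edge of the sloping shelf's surface, where it meets the front lip; 75 mm in front of the rack's origin, 30 mm above the bench. Axes as the rack's. A second lip lies across the shelf 63 to 69 mm up the slope, a rib 4 mm wide and 6 mm high runs up its middle; both lips stand 8 mm above the shelf.
- carton: open wooden packing box without dividers, outside 106 mm (its x) by 152 mm (its y), 83 mm high, walls 5 mm and floor 36 mm thick; fixed to the bench. Origin: middle of its underside; z up; its lid is hinged on the +x wall. It holds two cakes end to end along y, two layers deep.
- carton_floor (a point): middle of the box's inner floor, 36 mm above the bench; axes as the box's. Inside: 96 mm (x) by 142 mm (y) by 47 mm deep.
- carton_lid_hinge (a point): middle of the lid's hinge line along the top of the box's +x wall, 83 mm above the bench; at the start the lid stands up, leaning back, behind the box. Above the bench about 0.15 m behind the box hangs the crank of the big press, and a lowered lever of the small blue press reaches near the box's right front, 0.2 m up: keep wrist and gripper clear of both.
- carton_lid (a joint): angle of the lid, 0 = fully shut, growing as it opens (1.57 = upright, up to 1.9); stiff hinge: it stays where it is left. Lid: a plain board 106 x 152 x 6 mm from hinge to front edge, lying on the rim when shut (top 89 mm above the bench); a brass knob, 35 mm tall, stands on its outer face, 76 mm from the hinge, mid-width. A push of 1 to 2 N at its free edge moves it.
- cake_0: cake of beeswax, a rounded block 38 mm (its x) by 60 mm (its y) by 21 mm (its z) with a dark groove on top, 50 g; origin: middle of the underside, z out of the top. At the start it lies flat in the box, at the +y end, its length along the box's y.
- cake_1: cake of beeswax, a rounded block 38 mm (its x) by 60 mm (its y) by 21 mm (its z) with a dark groove on top, 50 g; origin: middle of the underside, z out of the top. At the start it lies on the sloping shelf of the rack against its lip: upper row, left (+y of the rack), its length down the slope, 74 mm between the columns.
- cake_2: cake of beeswax, a rounded block 38 mm (its x) by 60 mm (its y) by 21 mm (its z) with a dark groove on top, 50 g; origin: middle of the underside, z out of the top. At the start it lies on the sloping shelf of the rack against its lip: upper row, right (-y), its length down the slope, 74 mm between the columns.
- cake_3: cake of beeswax, a rounded block 38 mm (its x) by 60 mm (its y) by 21 mm (its z) with a dark groove on top, 50 g; origin: middle of the underside, z out of the top. At the start it lies on the sloping shelf of the rack against its lip: lower row, left (+y), its length down the slope, 74 mm between the columns.
- cake_4: cake of beeswax, a rounded block 38 mm (its x) by 60 mm (its y) by 21 mm (its z) with a dark groove on top, 50 g; origin: middle of the underside, z out of the top. At the start it lies on the sloping shelf of the rack against its lip: lower row, right (-y), its length down the slope, 74 mm between the columns.
- pot: round pot with lid, 70 mm across, 50 mm high, standing on the rack's top board; origin under its middle. Bystander.
- jar: glue jar, 67 mm across, 88 mm high, standing behind the box; origin under its middle. Bystander.
- tin: round lidded tin, 70 mm across, 50 mm high, standing on the bench behind the box; origin under its middle. Bystander.

How it is judged:
By the outcome, as a careful person would: the job done as asked, in the order asked, and still so for the second after the job is handed in, with the robot touching nothing.
It also fails if it takes over 72 s, if anything falls off the work surface, if the arm or the gripper's body presses on something with over 40 N, if the wrist force passes 120 N, or if a joint passes its speed limit or range.

### The arm

A 7-joint arm with a two-finger parallel gripper is mounted at the origin on the work surface; the furniture and walls round the work are solid. World frame = base frame: x ahead of the robot, y to its left, z up, the work surface at z = 0. Lengths are in m, angles in rad, forces in N, time in s.
With the tool pointing down it reaches from about 0.425 to 0.875 m from the base axis. Payload 9.9 kg.
Tool frame: the origin (TCP) lies at the centre of the arm's flange, where the gripper is bolted on; the fingertips stand 173 mm ahead of it and the grasp point (between the pads) lies 155 mm ahead of it; z points along the fingers, y is the line along which they close (so a half turn about z gives the same grasp; the last joint's range is limited). The gripper opens to 85 mm and grips with 20 to 120 N. Pads are 22 mm wide; open, the fingers measure 114 mm over their backs; the gripper's body (76 mm by 85 mm) begins 54 mm behind the grasp point. The pads swing forward as they close: fully open they stand 13 mm farther back than shut.
Start: joints at [-1.404, 0.576, 0.025, 1.437, -0.015, 1.129, -0.057], TCP at [0.168, 0.654, 0.405] pointing down, gripper open.
Joint ranges: [-2.76, 2.76], [-0.34, 2.15], [-1.52, 1.57], [0.19, 2.46], [-1.09, 4.23], [0.17, 1.99], [-2.82, 2.82]. Speed limits (rad/s): [2.22, 2.22, 3.01, 3.01, 3.14, 3.14, 3.14].

### API

Orientations are given as a rotation vector (axis times angle).
In Python, from plant import ctrl gives the robot as it stands.
- The arm moves only by the shell command python3 drive.py FILE [FORCE], which reads ROWS from the file FILE. ROWS is 1 to 12 rows, parted by semicolons, with the numbers parted by spaces; each row has 5 numbers: dx, dy, dz in m, then a turn about the tool's z in rad, then the finger opening in m; each row is the pose to reach, as a shift and turn from the pose commanded when the command began, along the tool's axes at that moment; what a row does not reach only later rows make up. A row lasts 1/12 s, in which the tool goes at most 0.0417 m and 0.125 rad, less where a joint would pass 70% of its speed; a pose out of reach is approached as far as the arm can. The fingers move at their own pace and stop on an object; FORCE is the grip in N (left out, the last holds). Time passes only in rows, so rows that do not move let the fingers close. It prints the time, the measured TCP pose, the force, the opening and the grip force at its end. Input that does not fit is refused with a message, and nothing moves.
- ctrl.read_state(): the state, without advancing time (a new reading comes with each control period).
- ctrl.read_camera(name): name is "side" or "top" or "wrist"; returns a dict with "color" (400x640x3 uint8, red, green, blue), "fx", "fy", "cx", "cy" (pixels), "extrinsics" (4x4, takes a point from world to camera coordinates). Camera axes: x right, y down, z forward; pixel columns grow to the right and rows downward; lengths in m; the calibration is good to about 2 mm. A picture is of the moment at which its call begins. There is no depth.
- ctrl.close_job(): hands the job in; it is judged then, once.
The state is a dict: "clock": time; "q": joint angles; "joint_vel": joint speeds; "effort": joint torques, N m; "position": TCP position; "tool_rot": TCP orientation; "ft_force": force on the tool from outside, world axes, zero at the start; "torque": the same for the moment, N m; "opening": finger opening in m; "finger_force": force on a finger pad.
Only numpy, scipy, OpenCV 4.12 (cv2) and the standard library are available. Lean on these libraries where they do the work, as an engineer would, in place of code of your own. Each camera call takes 0.05 s, during which the arm holds its last target. There are 200 camera calls.

## Working session

There is one attempt and no reset: what is moved stays moved. The work goes in short steps, Python scripts to look and compute and a shell command to move; the robot and the scene stay as the last step left them, time stands still between calls to the robot, and variables do not carry over. Pictures are saved under pics/ and viewed, at most 10 in all, crops included, and the job is handed in when it is done.

```bash
ls; mkdir -p pics
python3 - <<'E'
from plant import ctrl
import cv2,numpy as np
for n in ["side","top"]:
    c=ctrl.read_camera(n); cv2.imwrite(f"pics/{n}0.png",c["color"][:,:,::-1])
    print(n,c["fx"],c["fy"],c["cx"],c["cy"]);print(np.round(c["extrinsics"],4).tolist())
print(ctrl.read_state())
E
```

```text
drive.py
pics
plant.py
side 483.92676669709624 483.92676669709624 322.02180007197524 194.869422009987
[[-0.9788, -0.2043, -0.0149, 0.5277], [-0.1013, 0.5458, -0.8318, 0.1399], [0.1781, -0.8126, -0.5549, 1.0617], [0.0, 0.0, 0.0, 1.0]]
top 426.33238927817615 426.33238927817615 318.0362938607581 195.59550633136783
[[0.0833, -0.9965, 0.0064, -0.0057], [-0.9765, -0.0829, -0.1989, 0.5606], [0.1988, 0.0103, -0.98, 0.9267], [0.0, 0.0, 0.0, 1.0]]
{'clock': 0.1, 'q': array([-1.40375289,  0.57646052,  0.02485316,  1.43777798, -0.01500457,
        1.12901939, -0.05651001]), 'joint_vel': array([-8.74536460e-04, -6.86426993e-04,  8.98968822e-04, -3.59336283e-03,
       -1.48979567e-04, -5.51484432e-04, -6.15775042e-05]), 'effort': array([ 5.52292156e-03, -7.67305613e+01,  2.25775860e+00, -2.86606371e+01,
        1.59068423e-02,  8.61759530e-03,  1.39226742e-05]), 'position': array([0.16749728, 0.65375077, 0.40393669]), 'tool_rot': array([-3.92952371e-01, -3.11680781e+00,  2.31904081e-03]), 'ft_force': array([-0.42247666, -0.34812035,  0.03504851]), 'torque': array([-0.00829035, -0.01727655,  0.07124795]), 'finger_force': 0.0, 'opening': 0.0854512955124223}
```
View pics/side0.png

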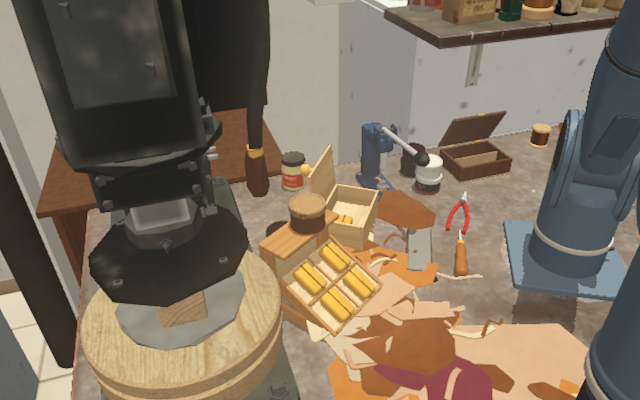

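View pics/top0.png

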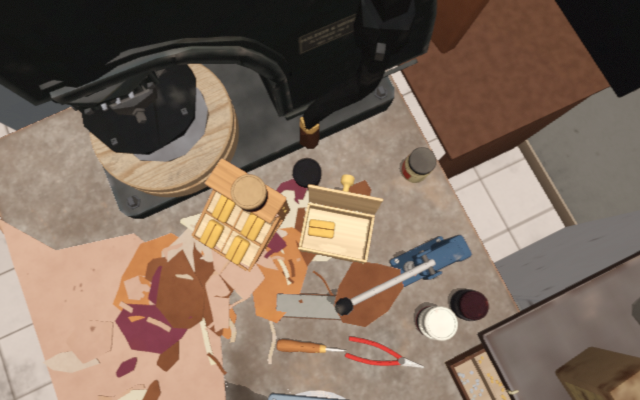

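The side image shows the rack around (330,275), box (350,215), and the top image shows the rack at (237,225), box (337,228) with its lid behind, jar (418,165), tin (307,172). Next I enlarge both to pick corners.

Run:
```python
import cv2
a=cv2.imread("pics/top0.png")[155:275,185:385]; cv2.imwrite("pics/t1.png",cv2.resize(a,None,fx=4,fy=4,interpolation=2))
a=cv2.imread("pics/side0.png")[140:340,250:390]; cv2.imwrite("pics/s1.png",cv2.resize(a,(420,600),interpolation=2))
```

View pics/t1.png

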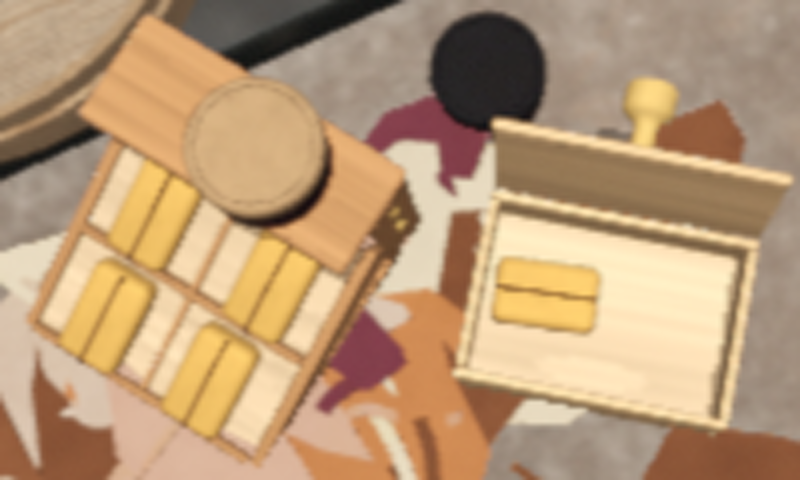

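View pics/s1.png

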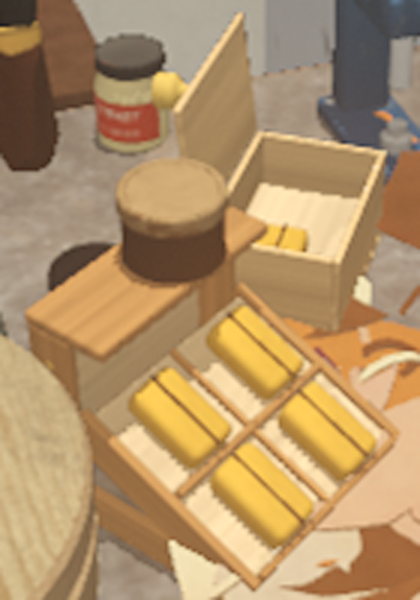

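The enlarged crops show clear corners of roof board, box rim, lid and cake grooves; fitting poses now.

```bash
cat > h.py <<'E'
import numpy as np
from plant import ctrl
from scipy.optimize import least_squares
from scipy.spatial.transform import Rotation as R
K={"side":(483.927,322.022,194.869,[[-0.9788,-0.2043,-0.0149,0.5277],[-0.1013,0.5458,-0.8318,0.1399],[0.1781,-0.8126,-0.5549,1.0617]]),
"top":(426.332,318.036,195.596,[[0.0833,-0.9965,0.0064,-0.0057],[-0.9765,-0.0829,-0.1989,0.5606],[0.1988,0.0103,-0.98,0.9267]])}
def proj(n,p):
    f,cx,cy,E=K[n]; E=np.array(E); c=E[:,:3]@p+E[:,3]; return np.array([f*c[0]/c[2]+cx,f*c[1]/c[2]+cy])
def tow(P,l): c,s=np.cos(P[2]),np.sin(P[2]); return np.array([P[0]+c*l[0]-s*l[1],P[1]+s*l[0]+c*l[1],l[2]])
c25,s25=np.cos(np.radians(25)),np.sin(np.radians(25))
def shelf(s,y,n): return np.array([-.075+s*c25-n*s25,y,.030+s*s25+n*c25])
E
cat > fit.py <<'E'
from h import *
T=lambda u,v:(185+(u+.5)/4-.5,155+(v+.5)/4-.5); S=lambda u,v:(250+(u+.5)/3-.5,140+(v+.5)/3-.5)
rk=[("top",(.03,.082,.155),T(82,110)),("top",(.03,-.082,.155),T(340,272)),("top",(.09,.082,.155),T(148,15)),("top",(.09,-.082,.155),T(405,180)),
("side",(.03,.082,.155),S(103,355)),("side",(.03,-.082,.155),S(265,232)),("side",(.09,.082,.155),S(27,315)),
("top",shelf(.03,.037,.021),T(107,315)),("top",shelf(.03,-.037,.021),T(210,380)),
("side",shelf(.03,.037,.021),S(262,480)),("side",shelf(.03,-.037,.021),S(328,425)),("side",shelf(.099,.037,.021),S(183,412)),("side",shelf(.099,-.037,.021),S(257,342))]
bx=[("top",(-.053,.076,.083),T(460,375)),("top",(-.053,-.076,.083),T(722,428)),("top",(.053,-.076,.083),T(755,243)),
("side",(-.053,-.076,.083),S(385,152)),("side",(-.053,.076,.083),S(335,265)),("side",(.053,-.076,.083),S(262,133))]
for nm,o,x0 in (("rack",rk,(.5,.15,-.5)),("box",bx,(.5,0,0))):
    f=lambda P:np.concatenate([proj(n,tow(P,l))-uv for n,l,uv in o])
    r=least_squares(f,x0,loss="soft_l1"); print(nm,np.round(r.x,4)); print(np.round(f(r.x).reshape(-1,2),1).tolist())
    B=r.x
g=lambda a:np.concatenate([proj(n,tow(B,(.053-.106*np.cos(a[0]),y,.083+.106*np.sin(a[0]))))-uv for n,y,uv in [("top",.076,T(492,120)),("top",-.076,T(790,180)),("side",.076,S(177,112)),("side",-.076,S(240,12))]])
r=least_squares(g,[1.8]); print("lid",r.x,np.round(r.fun,1))
g=lambda a:np.concatenate([proj(n,tow(B,(a[0],a[1],.057)))-uv for n,uv in [("top",T(546,295))]])
r=least_squares(g,[0,0]); print("cake0",r.x)
E
python3 fit.py
```

```text
rack [ 0.4849  0.2194 -0.4687]
[[-1.0, -0.5], [0.7, 0.1], [-1.3, -0.4], [0.2, -1.5], [-1.2, -1.6], [1.2, -4.2], [-0.3, -1.6], [-2.2, -0.1], [-0.5, 1.1], [0.7, 2.0], [1.9, -2.1], [0.2, -1.7], [-0.3, 0.9]]
box [ 0.4773 -0.0041 -0.1219]
[[-2.9, -0.7], [-0.1, 0.4], [0.4, -0.5], [0.8, -0.1], [1.0, -0.5], [-0.9, -1.0]]
lid [1.70400708] [-0.3 -0.1 -0.   0.2 -0.8 -0.5  0.8  0.2]
cake0 [0.00267279 0.03270285]
```

```bash
cat >> h.py <<'E'
RK=np.array([.4849,.2194,-.4687]); BX=np.array([.4773,-.0041,-.1219])
def need(xyz,head=None):
    """shift in tool axes & turn to bring grasp point (155 ahead) to xyz with tool y heading (mod pi) head"""
    s=ctrl.read_state(); M=R.from_rotvec(s["tool_rot"]).as_matrix()
    d=M.T@(np.array(xyz)-(s["position"]+M[:,2]*.155)); h=np.arctan2(M[1,1],M[0,1])
    t=0 if head is None else -((head-h+np.pi/2)%np.pi-np.pi/2)
    print("shift",np.round(d,4),"turn",round(t,3),"head",round(h,3),"grasp",np.round(s["position"]+M[:,2]*.155,4),"q7",round(s["q"][6],2),"t",round(s["clock"],1)); return d,t
def ray(n,u,v,z):
    f,cx,cy,E=K[n];E=np.array(E);d=E[:,:3].T@[(u-cx)/f,(v-cy)/f,1];o=-E[:,:3].T@E[:,3];return o+d*(z-o[2])/d[2]
E
python3 - <<'E'
from h import *
for u,v,z in ((343,306,.2),(360,302,.2),(425,265,.2),(310,130,.2),(310,148,.1)): print(u,v,z,np.round(ray("top",u,v,z),3))
print("side lever knob",[np.round(ray("side",422,158,z),3).tolist() for z in(.15,.2,.25)],"crank bottom",[np.round(ray("side",257,185,z),3).tolist() for z in (.05,.1,.2)])
print("pot",tow(RK,(.06,0,.2)),ray("top",185+258/4,155+140/4,.205))
for y in(.037,-.037):
  for s in(.03,.099): print(tow(RK,shelf(s,y,.0105)))
need((.45,.25,.25),RK[2]+np.pi/2)
E
```

```text
343 306 0.2 [ 0.325 -0.024  0.2  ]
360 302 0.2 [ 0.334 -0.055  0.2  ]
425 265 0.2 [ 0.413 -0.174  0.2  ]
310 130 0.2 [0.664 0.067 0.2  ]
310 148 0.1 [0.658 0.068 0.1  ]
side lever knob [[0.323, -0.127, 0.15], [0.325, -0.036, 0.2], [0.326, 0.054, 0.25]] crank bottom [[0.727, -0.091, 0.05], [0.698, -0.017, 0.1], [0.64, 0.131, 0.2]]
pot [0.53842938 0.19229639 0.2       ] [0.52873121 0.17412168 0.205     ]
[0.45500028 0.27601172 0.05219478]
[0.51079149 0.24776288 0.08135544]
[0.42157249 0.20999216 0.05219478]
[0.4773637  0.18174331 0.08135544]
shift [-0.3739 -0.3208 -0.0006] turn 0.218 head 1.32 grasp [0.1675 0.6535 0.2489] q7 -0.06 t 0.1
```

```bash
echo '-0.374 -0.32 0 0.218 0.085;-0.374 -0.32 0 0.218 0.085;-0.374 -0.32 0 0.218 0.085;-0.374 -0.32 0 0.218 0.085;-0.374 -0.32 0 0.218 0.085;-0.374 -0.32 0 0.218 0.085;-0.374 -0.32 0 0.218 0.085;-0.374 -0.32 0 0.218 0.085;-0.374 -0.32 0 0.218 0.085;-0.374 -0.32 0 0.218 0.085;-0.374 -0.32 0 0.218 0.085;-0.374 -0.32 0 0.218 0.085' > path.dat && python3 drive.py path.dat
echo '0 0 0 0 0.046;0 0 0 0 0.046;0 0 0 0 0.046;0 0 0 0 0.046' > path.dat && python3 drive.py path.dat
python3 - <<'E'
from h import *
import cv2
c=ctrl.read_camera("wrist"); cv2.imwrite("pics/w1.png",c["color"][:,:,::-1])
np.savez("w1.npz",E=c["extrinsics"],f=c["fx"],cx=c["cx"],cy=c["cy"])
need((.45,.25,.25),RK[2]+np.pi/2)
E
```

```text
clock: 1.1
position: [0.4517, 0.2481, 0.4047]
tool_rot: [0.732, 3.055, -0.001]
ft_force: [0.0, 0.1, 0.4]
opening: 0.085
finger_force: 0.0
clock: 1.43
position: [0.4497, 0.2523, 0.4045]
tool_rot: [-0.726, -3.056, -0.0]
ft_force: [-0.5, 0.2, -0.5]
opening: 0.0462
finger_force: 0.0
shift [-0.0015 -0.0019 -0.0005] turn 0.002 head 1.104 grasp [0.4495 0.2524 0.2495] q7 0.58 t 1.5
```

View pics/w1.png

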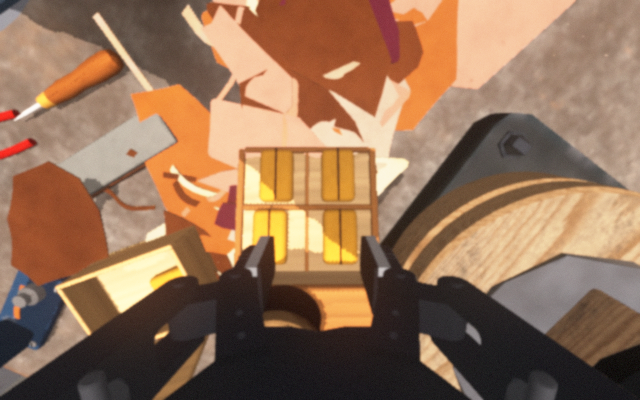

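The wrist view shows the rack from above: groove middles near (276,176), (339,176) for the lower row, (269,236), (340,236) for the upper; middle lip at row 207. Refining.

```bash
cat > fit2.py <<'E'
from h import *
w=np.load("w1.npz"); K["wrist"]=(float(w["f"]),float(w["cx"]),float(w["cy"]),w["E"][:3])
T=lambda u,v:(185+(u+.5)/4-.5,155+(v+.5)/4-.5); S=lambda u,v:(250+(u+.5)/3-.5,140+(v+.5)/3-.5)
o=[("wrist",shelf(.03,.037,.021),(339,176)),("wrist",shelf(.03,-.037,.021),(276,176)),("wrist",shelf(.099,.037,.021),(340,236)),("wrist",shelf(.099,-.037,.021),(269,236)),("wrist",shelf(.066,0,.008),(306,207)),
("top",(.03,.082,.155),T(82,110)),("top",(.03,-.082,.155),T(340,272)),("top",(.09,.082,.155),T(148,15)),("top",(.09,-.082,.155),T(405,180)),
("side",shelf(.03,.037,.021),S(262,480)),("side",shelf(.03,-.037,.021),S(328,425)),("side",shelf(.099,.037,.021),S(183,412)),("side",shelf(.099,-.037,.021),S(257,342)),("top",shelf(.03,.037,.021),T(107,315)),("top",shelf(.03,-.037,.021),T(210,380))]
for idx in (range(5),range(5,15),range(15)):
    f=lambda P:np.concatenate([proj(o[i][0],tow(P,o[i][1]))-o[i][2] for i in idx])
    r=least_squares(f,RK,loss="soft_l1"); print(np.round(r.x,4),np.round(f(r.x).reshape(-1,2),1).tolist())
P=r.x
for n,l in (("roof front L",(.03,.082,.145)),("roof front R",(.03,-.082,.145)),("front lip R",(-.08,-.08,.036))): print(n,proj("wrist",tow(P,l)))
E
python3 fit2.py
```

```text
[ 0.4845  0.2203 -0.4824] [[0.5, -1.0], [-2.7, -2.1], [-0.6, 1.2], [1.7, 0.2], [0.1, 1.0]]
[ 0.4851  0.2186 -0.4796] [[-0.3, -0.9], [1.0, 0.4], [-0.2, -0.6], [0.8, -0.9], [0.2, 1.7], [1.8, -2.2], [0.0, -2.2], [-0.2, 0.6], [-1.9, -0.4], [-0.5, 1.0]]
[ 0.4848  0.2198 -0.4845] [[0.3, -0.5], [-2.9, -1.7], [-0.9, 1.7], [1.3, 0.6], [-0.2, 1.5], [-0.7, -0.9], [0.4, 0.8], [-0.6, -0.5], [0.3, -0.5], [0.1, 2.3], [1.9, -1.6], [-0.0, -1.7], [-0.0, 1.1], [-2.5, -0.4], [-1.2, 1.1]]
roof front L [391.54271191 286.22302147]
roof front R [212.2472581  283.30134329]
front lip R [239.49488221 150.33996149]
```

```bash
sed -i 's/^RK=np.array([^)]*)/RK=np.array([.4847,.2200,-.483])/' h.py
python3 - <<'E'
from h import *
p=tow(RK,shelf(.03,-.037,.0105)); print(p); need((p[0],p[1],.069),RK[2]+np.pi/2)
E
```

```text
[0.42124444 0.21149867 0.05219478]
shift [ 0.0068 -0.0493  0.1805] turn 0.017 head 1.104 grasp [0.4495 0.2524 0.2495] q7 0.58 t 1.5
```

```bash
echo '0.007 -0.049 0.03 0.017 0.046;0.007 -0.049 0.06 0.017 0.046;0.007 -0.049 0.10 0.017 0.046;0.007 -0.049 0.13 0.017 0.046;0.007 -0.049 0.15 0.017 0.046;0.007 -0.049 0.165 0.017 0.046;0.007 -0.049 0.175 0.017 0.046;0.007 -0.049 0.180 0.017 0.046;0.007 -0.049 0.180 0.017 0.046;0.007 -0.049 0.180 0.017 0.046' > path.dat && python3 drive.py path.dat 40
python3 - <<'E'
from h import *
import cv2
p=tow(RK,shelf(.03,-.037,.0105)); need((p[0],p[1],.069),RK[2]+np.pi/2)
c=ctrl.read_camera("wrist"); cv2.imwrite("pics/w2.png",c["color"][100:360,150:490,::-1])
E
```

```text
clock: 2.32
position: [0.4219, 0.2112, 0.2249]
tool_rot: [-0.754, -3.05, -0.0]
ft_force: [-0.4, 0.1, -0.5]
opening: 0.0458
finger_force: 0.0
shift [0.0007 0.     0.0009] turn -0.002 head 1.086 grasp [0.4218 0.2112 0.0699] q7 0.66 t 2.3
```

View pics/w2.png

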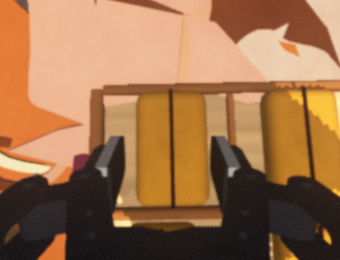

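The fingers straddle cake_4 well (groove at 172, pads at 123 and 213 of the crop). Gripping.

```bash
echo '0 0 0 0 0.02;0 0 0 0 0.02;0 0 0 0 0.02;0 0 0 0 0.02;0 0 -0.02 0 0.02;0 0 -0.05 0 0.02;0 0 -0.09 0 0.02;0 0 -0.13 0 0.02;0 0 -0.13 0 0.02;0 0 -0.13 0 0.02' > path.dat && python3 drive.py path.dat 40
python3 - <<'E'
from h import *
p=tow(BX,(0,-.038,.2)); need(p,BX[2])
E
```

```text
clock: 3.2
position: [0.4224, 0.2107, 0.3572]
tool_rot: [0.755, 3.046, 0.007]
ft_force: [0.1, -0.5, -0.8]
opening: 0.0366
finger_force: 43.0
shift [-0.162  -0.2006  0.0016] turn 1.207 head 1.085 grasp [0.4231 0.2112 0.2022] q7 0.61 t 3.2
```

```bash
echo '-0.162 -0.2 0 1.207 0.02;-0.162 -0.2 0 1.207 0.02;-0.162 -0.2 0 1.207 0.02;-0.162 -0.2 0 1.207 0.02;-0.162 -0.2 0 1.207 0.02;-0.162 -0.2 0 1.207 0.02;-0.162 -0.2 0 1.207 0.02;-0.162 -0.2 0 1.207 0.02;-0.162 -0.2 0 1.207 0.02;-0.162 -0.2 0 1.207 0.02;-0.162 -0.2 0 1.207 0.02;-0.162 -0.2 0 1.207 0.02' > path.dat && python3 drive.py path.dat
python3 - <<'E'
from h import *
import cv2
p=tow(BX,(0,-.038,.2)); need(p,BX[2])
a=[]
for n in("top","side","wrist"):
    c=ctrl.read_camera(n)["color"][:,:,::-1]; a.append(cv2.resize({"top":c[140:290,250:400],"side":c[100:250,270:420],"wrist":c[0:400,120:520]}[n],(266,266)))
cv2.imwrite("pics/m3.png",np.hstack(a))
E
```

```text
clock: 4.2
position: [0.4716, -0.0417, 0.3539]
tool_rot: [-2.349, -2.085, 0.003]
ft_force: [-0.6, -1.1, -0.9]
opening: 0.0369
finger_force: 43.0
shift [ 0.0001  0.0014 -0.0011] turn 0.003 head -0.119 grasp [ 0.4713 -0.0418  0.1989] q7 0.18 t 4.2
```

View pics/m3.png

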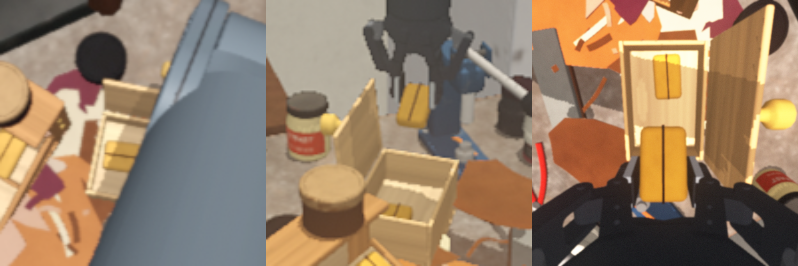

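```bash
echo '0 0.001 0.03 0 0.02;0 0.001 0.07 0 0.02;0 0.001 0.10 0 0.02;0 0.001 0.112 0 0.02;0 0.001 0.118 0 0.02;0 0.001 0.118 0 0.02' > path.dat && python3 drive.py path.dat 40
echo '0 0 0.003 0 0.02;0 0 0.006 0 0.02;0 0 0.009 0 0.02;0 0 0.012 0 0.02;0 0 0.015 0 0.02;0 0 0.015 0 0.02' > path.dat && python3 drive.py path.dat 20
python3 -c "
from h import *
need(tow(BX,(0,-.038,.065)),BX[2])"
```

```text
clock: 4.85
position: [0.4724, -0.0422, 0.2357]
tool_rot: [-2.351, -2.081, 0.003]
ft_force: [-2.4, -0.3, 0.2]
opening: 0.0365
finger_force: 43.0
clock: 5.35
position: [0.4732, -0.0441, 0.2233]
tool_rot: [2.352, 2.077, 0.003]
ft_force: [-3.4, -7.2, 16.5]
opening: 0.0367
finger_force: 48.7
shift [ 0.0024 -0.0015  0.0033] turn -0.002 head -0.124 grasp [ 0.4738 -0.0444  0.0683] q7 0.35 t 5.3
```

```bash
echo '0 0 0 0 0.046;0 0 0 0 0.046;0 0 0 0 0.046;0 0 -0.02 0 0.046;0 0 -0.05 0 0.046;0 0 -0.09 0 0.046;0 0 -0.13 0 0.046;0 0 -0.13 0 0.046' > path.dat && python3 drive.py path.dat
python3 - <<'E'
from h import *
import cv2
p=tow(RK,shelf(.03,.037,.0105)); need((p[0],p[1],.2),RK[2]+np.pi/2)
c=ctrl.read_camera("wrist")["color"][:,:,::-1]; cv2.imwrite("pics/w4.png",c[0:330,150:490])
E
```

```text
clock: 6.02
position: [0.4746, -0.0428, 0.3578]
tool_rot: [2.348, 2.078, 0.012]
ft_force: [1.9, -0.4, -0.1]
opening: 0.0458
finger_force: 0.0
shift [ 0.3149 -0.0593  0.0028] turn -1.21 head -0.122 grasp [ 0.476  -0.0428  0.2028] q7 0.19 t 6.0
```

View pics/w4.png

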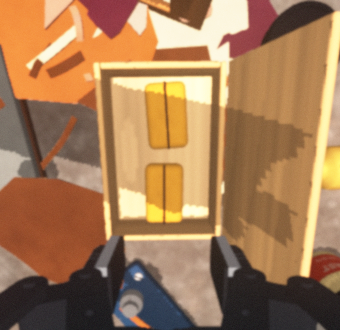

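The wrist crop shows both cakes flat, end to end (grooves at (168,115) and (164,193)). Next cake_3, going over higher to clear the pot.

```bash
echo '0 0 -0.04 0 0.046;0.314 -0.06 -0.04 -1.21 0.046;0.314 -0.06 -0.04 -1.21 0.046;0.314 -0.06 -0.04 -1.21 0.046;0.314 -0.06 -0.04 -1.21 0.046;0.314 -0.06 -0.04 -1.21 0.046;0.314 -0.06 -0.04 -1.21 0.046;0.314 -0.06 -0.04 -1.21 0.046;0.314 -0.06 -0.04 -1.21 0.046;0.314 -0.06 -0.04 -1.21 0.046;0.314 -0.06 -0.04 -1.21 0.046;0.314 -0.06 -0.04 -1.21 0.046' > path.dat && python3 drive.py path.dat
echo '0 0 0 0 0.046' > path.dat && python3 drive.py path.dat
python3 -c "
from h import *
p=tow(RK,shelf(.03,.037,.0105)); need((p[0],p[1],.069),RK[2]+np.pi/2)"
```

```text
clock: 7.07
position: [0.4511, 0.2777, 0.3906]
tool_rot: [-0.742, -3.051, 0.001]
ft_force: [-0.3, 0.4, -0.6]
opening: 0.0464
finger_force: 0.0
clock: 7.15
position: [0.4514, 0.2768, 0.391]
tool_rot: [-0.755, -3.048, 0.001]
ft_force: [-0.4, 0.6, -0.4]
opening: 0.0463
finger_force: 0.0
shift [-0.0039  0.0024  0.1669] turn -0.003 head 1.085 grasp [0.4512 0.2768 0.236 ] q7 0.55 t 7.2
```

```bash
echo '-0.004 0.0025 0.04 0 0.046;-0.004 0.0025 0.08 0 0.046;-0.004 0.0025 0.11 0 0.046;-0.004 0.0025 0.135 0 0.046;-0.004 0.0025 0.15 0 0.046;-0.004 0.0025 0.16 0 0.046;-0.004 0.0025 0.166 0 0.046;-0.004 0.0025 0.166 0 0.046' > path.dat && python3 drive.py path.dat
echo '0 0 0 0 0.02;0 0 0 0 0.02;0 0 0 0 0.02;0 0 0 0 0.02;0 0 -0.02 0 0.02;0 0 -0.05 0 0.02;0 0 -0.09 0 0.02;0 0 -0.13 0 0.02;0 0 -0.16 0 0.02;0 0 -0.16 0 0.02' > path.dat && python3 drive.py path.dat 40
python3 -c "
from h import *
need(tow(BX,(0,.034,.22)),BX[2])"
```

```text
clock: 7.82
position: [0.4562, 0.277, 0.2249]
tool_rot: [-0.753, -3.049, 0.002]
ft_force: [-0.4, 0.4, -0.1]
opening: 0.0461
finger_force: 0.0
clock: 8.65
position: [0.4575, 0.2775, 0.3923]
tool_rot: [0.75, 3.044, 0.013]
ft_force: [1.2, 0.3, -1.3]
opening: 0.0369
finger_force: 40.2
shift [-0.1357 -0.2099  0.0159] turn 1.209 head 1.087 grasp [0.4588 0.2785 0.2373] q7 0.56 t 8.7
```

```bash
echo '-0.136 -0.21 0 1.209 0.02;-0.136 -0.21 0 1.209 0.02;-0.136 -0.21 0 1.209 0.02;-0.136 -0.21 0 1.209 0.02;-0.136 -0.21 0 1.209 0.02;-0.136 -0.21 0 1.209 0.02;-0.136 -0.21 0 1.209 0.02;-0.136 -0.21 0 1.209 0.02;-0.136 -0.21 0 1.209 0.02;-0.136 -0.21 0 1.209 0.02;-0.136 -0.21 0 1.209 0.02;-0.136 -0.21 0 1.209 0.02' > path.dat && python3 drive.py path.dat
python3 -c "
from h import *
need(tow(BX,(0,.034,.2)),BX[2])"
```

```text
clock: 9.65
position: [0.4791, 0.0282, 0.3857]
tool_rot: [2.348, 2.087, -0.0]
ft_force: [0.6, 0.5, -0.1]
opening: 0.0367
finger_force: 40.3
shift [0.0017 0.0022 0.0307] turn 0.004 head -0.118 grasp [0.4791 0.0282 0.2307] q7 0.02 t 9.7
```

```bash
echo '0.001 0.002 0.03 0 0.02;0.001 0.002 0.07 0 0.02;0.001 0.002 0.10 0 0.02;0.001 0.002 0.118 0 0.02;0.001 0.002 0.128 0 0.02;0.001 0.002 0.130 0 0.02;0.001 0.002 0.130 0 0.02' > path.dat && python3 drive.py path.dat 40
echo '0 0 0.003 0 0.02;0 0 0.006 0 0.02;0 0 0.009 0 0.02;0 0 0.012 0 0.02;0 0 0.012 0 0.02' > path.dat && python3 drive.py path.dat 20
python3 -c "
from h import *
need(tow(BX,(0,.034,.086)),BX[2])"
```

```text
clock: 10.23
position: [0.4815, 0.0287, 0.2558]
tool_rot: [-2.35, -2.084, 0.0]
ft_force: [-0.8, -0.1, -0.3]
opening: 0.0375
finger_force: 40.2
clock: 10.65
position: [0.4817, 0.0285, 0.2448]
tool_rot: [2.351, 2.082, 0.003]
ft_force: [-0.9, -1.6, 9.2]
opening: 0.0366
finger_force: 43.1
shift [ 0.001  -0.0009  0.0038] turn 0.001 head -0.121 grasp [0.4822 0.0285 0.0898] q7 0.19 t 10.7
```

```bash
echo '0 0 0.002 0 0.046;0 0 0.002 0 0.046;0 0 0.002 0 0.046;0 0 -0.02 0 0.046;0 0 -0.05 0 0.046;0 0 -0.09 0 0.046;0 0 -0.13 0 0.046;0 0 -0.15 0 0.046;0 0 -0.15 0 0.046' > path.dat && python3 drive.py path.dat
python3 - <<'E'
from h import *
import cv2
p=tow(RK,(-.03,.037,0)); need((p[0],p[1],.24),RK[2]+np.pi/2)
c=ctrl.read_camera("wrist")["color"][:,:,::-1]; cv2.imwrite("pics/w5.png",c[0:330,150:490])
E
```

```text
clock: 11.4
position: [0.4823, 0.0285, 0.3982]
tool_rot: [2.349, 2.081, 0.01]
ft_force: [0.2, 0.3, 1.0]
opening: 0.0461
finger_force: 0.0
shift [ 0.2352 -0.0368  0.0035] turn -1.209 head -0.121 grasp [0.4834 0.0287 0.2432] q7 0.01 t 11.4
```

View pics/w5.png

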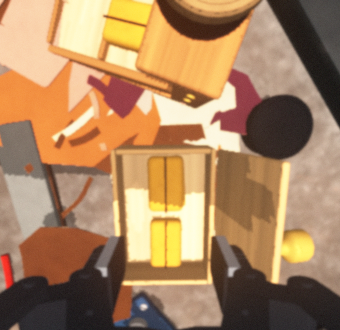

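Cakes 3 (on cake_0) and 4 lie flat at (166,183) and (166,243) in the crop. Now cake_1 from the upper row, gripped at its low end in front of the roof.

```bash
echo '0.02 0 0 -0.1 0.046;0.235 -0.037 0 -1.209 0.046;0.235 -0.037 0 -1.209 0.046;0.235 -0.037 0 -1.209 0.046;0.235 -0.037 0 -1.209 0.046;0.235 -0.037 0 -1.209 0.046;0.235 -0.037 0 -1.209 0.046;0.235 -0.037 0 -1.209 0.046;0.235 -0.037 0 -1.209 0.046;0.235 -0.037 0 -1.209 0.046;0.235 -0.037 0 -1.209 0.046;0.235 -0.037 0 -1.209 0.046' > path.dat && python3 drive.py path.dat
echo '0 0 0 0 0.046' > path.dat && python3 drive.py path.dat
python3 - <<'E'
from h import *
p=tow(RK,(-.016,.037,0)); need((p[0],p[1],.086),RK[2]+np.pi/2)
E
```

```text
clock: 12.45
position: [0.4728, 0.2664, 0.3928]
tool_rot: [-0.756, -3.048, 0.001]
ft_force: [0.2, 0.1, 0.3]
opening: 0.0464
finger_force: 0.0
clock: 12.53
position: [0.4729, 0.2664, 0.3931]
tool_rot: [-0.757, -3.048, 0.001]
ft_force: [0.0, -0.5, -0.0]
opening: 0.0459
finger_force: 0.0
shift [-0.0162  0.0017  0.1521] turn -0.004 head 1.084 grasp [0.4727 0.2663 0.2381] q7 0.6 t 12.5
```

```bash
echo '-0.006 0.0015 0.04 0 0.046;-0.006 0.0015 0.08 0 0.046;-0.008 0.0015 0.105 0 0.046;-0.010 0.0015 0.125 0 0.046;-0.012 0.0015 0.138 0 0.046;-0.014 0.0015 0.146 0 0.046;-0.016 0.0015 0.15 0 0.046;-0.016 0.0015 0.15 0 0.046' > path.dat && python3 drive.py path.dat
python3 - <<'E'
from h import *
import cv2
p=tow(RK,(-.016,.037,0)); need((p[0],p[1],.086),RK[2]+np.pi/2)
c=ctrl.read_camera("wrist")["color"][:,:,::-1]; s=ctrl.read_camera("side")["color"][:,:,::-1]
cv2.imwrite("pics/m6.png",np.hstack([cv2.resize(c[60:360,150:490],(340,300)),cv2.resize(s[190:350,240:400],(300,300))]))
E
```

```text
clock: 13.2
position: [0.4881, 0.2602, 0.2432]
tool_rot: [-0.753, -3.05, 0.001]
ft_force: [-0.4, -0.7, -0.5]
opening: 0.0458
finger_force: 0.0
shift [ 0.0003 -0.0001  0.0022] turn -0.001 head 1.086 grasp [0.4881 0.2601 0.0882] q7 0.68 t 13.2
```

View pics/m6.png

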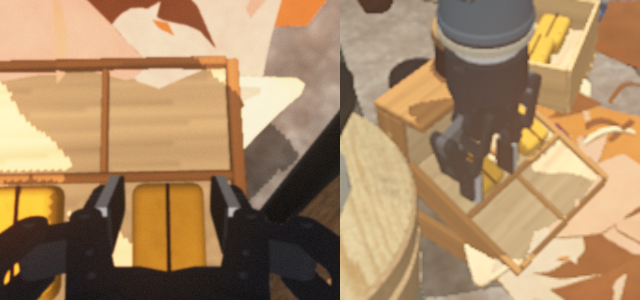

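The fingers straddle cake_1's low end (groove at 168 between pads 120 and 215), no contact. Grip, lift a little, pull forward, then up.

```bash
echo '-0.002 0 0.003 0 0.046;-0.002 0 0.003 0 0.046;-0.002 0 0.003 0 0.02;-0.002 0 0.003 0 0.02;-0.002 0 0.003 0 0.02;-0.002 0 0.003 0 0.02;-0.002 0 0.003 0 0.02' > path.dat && python3 drive.py path.dat 60
echo '-0.001 0 -0.006 0 0.02;0 0 -0.014 0 0.02;0.01 0 -0.018 0 0.02;0.03 0 -0.018 0 0.02;0.055 0 -0.022 0 0.02;0.07 0 -0.03 0 0.02;0.07 0 -0.06 0 0.02;0.07 0 -0.10 0 0.02;0.07 0 -0.14 0 0.02;0.07 0 -0.15 0 0.02;0.07 0 -0.15 0 0.02' > path.dat && python3 drive.py path.dat
python3 - <<'E'
from h import *
import cv2
need(tow(BX,(0,-.012,.24)),BX[2])
c=ctrl.read_camera("wrist")["color"][:,:,::-1]; s=ctrl.read_camera("side")["color"][:,:,::-1]
cv2.imwrite("pics/m7.png",np.hstack([cv2.resize(c[60:360,150:490],(340,300)),cv2.resize(s[120:340,240:460],(300,300))]))
E
```

```text
clock: 13.88
position: [0.4897, 0.2596, 0.2415]
tool_rot: [0.751, 3.05, 0.001]
ft_force: [-0.5, -0.6, 5.6]
opening: 0.0363
finger_force: 60.3
clock: 14.8
position: [0.4275, 0.2927, 0.3944]
tool_rot: [0.749, 3.047, 0.009]
ft_force: [0.0, 0.5, -1.8]
opening: 0.0365
finger_force: 60.2
shift [-0.1856 -0.2521 -0.0018] turn 1.21 head 1.089 grasp [0.4283 0.2934 0.2394] q7 0.52 t 14.8
```

View pics/m7.png

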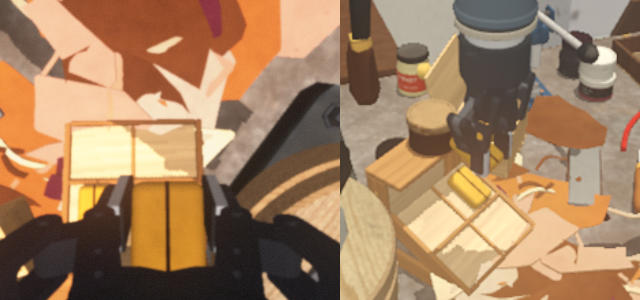

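Cake_1 is held (groove at 168) and cake_2 remains on its shelf, pot untouched. I've now used up my picture views, so from here I rely on numbers. Carry to the box.

```bash
echo '-0.185 -0.252 -0.01 1.21 0.02;-0.185 -0.252 -0.01 1.21 0.02;-0.185 -0.252 -0.01 1.21 0.02;-0.185 -0.252 -0.01 1.21 0.02;-0.185 -0.252 -0.01 1.21 0.02;-0.185 -0.252 -0.01 1.21 0.02;-0.185 -0.252 -0.01 1.21 0.02;-0.185 -0.252 -0.01 1.21 0.02;-0.185 -0.252 -0.01 1.21 0.02;-0.185 -0.252 -0.01 1.21 0.02;-0.185 -0.252 -0.01 1.21 0.02;-0.185 -0.252 -0.01 1.21 0.02' > path.dat && python3 drive.py path.dat
echo '0 0 0 0 0.02' > path.dat && python3 drive.py path.dat
python3 - <<'E'
from h import *
need(tow(BX,(.001,-.004,.086)),BX[2])
E
```

```text
clock: 15.9
position: [0.474, -0.0166, 0.3994]
tool_rot: [-2.349, -2.085, 0.004]
ft_force: [-0.4, 0.5, -1.9]
opening: 0.0366
finger_force: 60.3
clock: 15.98
position: [0.4742, -0.0165, 0.3998]
tool_rot: [-2.348, -2.086, 0.002]
ft_force: [0.6, 0.9, -1.7]
opening: 0.0362
finger_force: 60.3
shift [0.0088 0.0031 0.1588] turn 0.004 head -0.118 grasp [ 0.4739 -0.0165  0.2448] q7 0.12 t 16.0
```

```bash
echo '0.009 0.003 0.04 0 0.02;0.009 0.003 0.08 0 0.02;0.009 0.003 0.115 0 0.02;0.009 0.003 0.135 0 0.02;0.009 0.003 0.148 0 0.02;0.009 0.003 0.154 0 0.02;0.009 0.003 0.157 0 0.02;0.009 0.003 0.157 0 0.02' > path.dat && python3 drive.py path.dat
echo '0 0 0.002 0 0.02;0 0 0.002 0 0.02' > path.dat && python3 drive.py path.dat
python3 -c "
from h import *
need(tow(BX,(.001,-.004,.086)),BX[2])"
```

```text
clock: 16.65
position: [0.4786, -0.0084, 0.2436]
tool_rot: [-2.351, -2.083, 0.0]
ft_force: [-0.7, 0.4, -0.0]
opening: 0.0364
finger_force: 60.3
clock: 16.82
position: [0.4787, -0.0084, 0.2423]
tool_rot: [2.352, 2.082, 0.002]
ft_force: [-1.0, -0.4, -0.3]
opening: 0.0364
finger_force: 60.2
shift [-0.     -0.0012  0.0013] turn 0.0 head -0.121 grasp [ 0.479  -0.0083  0.0873] q7 0.3 t 16.8
```

```bash
echo '0 0 0.001 0 0.04;0 0 0.001 0 0.046;0 0 0.001 0 0.046;0 0 0.001 0 0.046;0 0 -0.02 0 0.046;0 0 -0.05 0 0.046;0 0 -0.09 0 0.0;-0.035 0 -0.09 0 0.0;-0.035 0 -0.09 0 0;-0.035 0 -0.09 0 0;-0.035 0 -0.09 0 0;-0.035 0 -0.09 0 0' > path.dat && python3 drive.py path.dat 40
python3 - <<'E'
from h import *
import cv2
need(tow(BX,(.001,-.038,.1)),BX[2])
w=ctrl.read_camera("wrist")
K["w"]=(w["fx"],w["cx"],w["cy"],w["extrinsics"][:3])
hsv=cv2.cvtColor(w["color"],cv2.COLOR_RGB2HSV)
m=cv2.inRange(hsv,(18,150,90),(30,255,255))
n,l,st,ce=cv2.connectedComponentsWithStats(m)
for i in range(1,n):
    if st[i,4]>150:
        p=ray("w",*ce[i],.078)-np.array([BX[0],BX[1],0]); c,s=np.cos(BX[2]),np.sin(BX[2])
        print(st[i],np.round(ce[i]),"box xy",np.round([c*p[0]+s*p[1],-s*p[0]+c*p[1]],3))
for y in (.033,-.038):
  for dx,dy in((-.019,-.03),(.019,.03)): print(y,np.round(proj("w",tow(BX,(dx,y+dy,.078)))))
cv2.imwrite("pics/w8.png",w["color"][:,:,::-1])
E
```

```text
clock: 17.82
position: [0.4742, -0.0427, 0.3313]
tool_rot: [-2.352, -2.082, 0.001]
ft_force: [0.7, -0.3, -0.9]
opening: 0.0002
finger_force: 0.0
shift [ 0.0006 -0.0004  0.0763] turn 0.0 head -0.122 grasp [ 0.474  -0.0427  0.1763] q7 0.26 t 17.8
[293  70  23  77 863] [306. 102.] box xy [-0.007  0.043]
[ 318   70   24   76 1277] [330. 103.] box xy [0.011 0.042]
[510 151  40  50 979] [527. 175.] box xy [ 0.168 -0.012]
[322 157  21  65 723] [332. 187.] box xy [ 0.013 -0.022]
[300 158  18  40 331] [309. 175.] box xy [-0.005 -0.012]
[ 54 168  17  14 165] [ 62. 174.] box xy [-0.202 -0.012]
[298 211  18  21 172] [305. 225.] box xy [-0.009 -0.054]
0.033 [291. 156.]
0.033 [341.  73.]
-0.038 [293. 240.]
-0.038 [339. 170.]
```

```bash
echo '0 0 0.03 0 0;0 0 0.055 0 0;0 0 0.068 0 0;0 0 0.074 0 0;0 0 0.078 0 0;0 0 0.078 0 0' > path.dat && python3 drive.py path.dat; echo '0 0 0.003 0 0;0 0 0.003 0 0' > path.dat && python3 drive.py path.dat
python3 -c "
from h import *
need(tow(BX,(.001,-.038,.1)),BX[2])"
```

```text
clock: 18.37
position: [0.4743, -0.0431, 0.2533]
tool_rot: [-2.352, -2.082, 0.001]
ft_force: [-0.5, 0.3, 0.8]
opening: -0.0002
finger_force: 0.0
clock: 18.53
position: [0.4745, -0.0431, 0.251]
tool_rot: [2.352, 2.082, 0.001]
ft_force: [0.4, 0.9, 0.1]
opening: 0.0003
finger_force: 0.0
shift [ 0.0011 -0.0011 -0.004 ] turn 0.0 head -0.122 grasp [ 0.4746 -0.0431  0.096 ] q7 0.37 t 18.5
```

```bash
echo '0 0 0.002 0 0;0 0 0.002 0 0' > path.dat && python3 drive.py path.dat; echo '0 0 -0.04 0 0.06;0 0 -0.08 0 0.06;0 0 -0.12 0 0.06;0 0 -0.145 0 0.06;0.083 0.07 -0.145 0 0.06;0.083 0.07 -0.145 0 0.06;0.083 0.07 -0.145 0 0.06;0.083 0.07 -0.145 0 0.06;0.083 0.07 -0.145 0 0.06' > path.dat && python3 drive.py path.dat
python3 -c "
from h import *
need(tow(BX,(.070,.045,.183)),BX[2])"
```

```text
clock: 18.7
position: [0.4745, -0.0432, 0.2495]
tool_rot: [2.352, 2.081, 0.002]
ft_force: [-0.2, 0.8, 4.7]
opening: 0.0002
finger_force: 2.4
clock: 19.45
position: [0.5544, 0.032, 0.3935]
tool_rot: [2.35, 2.085, -0.0]
ft_force: [0.1, -0.9, -0.5]
opening: 0.06
finger_force: 0.0
shift [-0.0001 -0.0021  0.0555] turn 0.002 head -0.119 grasp [0.5544 0.0319 0.2385] q7 0.08 t 19.4
```

```bash
echo '0 -0.002 0.02 0 0.06;0 -0.002 0.04 0 0.06;0 -0.002 0.052 0 0.06;0 -0.002 0.06 0 0.06;0 -0.002 0.06 0 0.06' > path.dat && python3 drive.py path.dat; echo '0 -0.02 0 0 0.06;0 -0.03 0.001 0 0.06;0 -0.04 0.002 0 0.06;0 -0.05 0.004 0 0.06;0 -0.06 0.006 0 0.06;0 -0.07 0.009 0 0.06;0 -0.07 0.009 0 0.06' > path.dat && python3 drive.py path.dat
cat > lid.py <<'E'
from h import *
import cv2
# lid angle: lid mask compare is hard; print knob colour blobs in the side view
w=ctrl.read_camera("side"); hsv=cv2.cvtColor(w["color"],cv2.COLOR_RGB2HSV)
for a in np.arange(0,1.9,.15): print(round(a,2),np.round(proj("side",tow(BX,(.053-.076*np.cos(a)+.030*np.sin(a),0,.083+.076*np.sin(a)+.030*np.cos(a))))),end=" ")
m=cv2.inRange(hsv[130:260,270:400],(15,120,90),(30,255,255)); n,l,st,ce=cv2.connectedComponentsWithStats(m)
print([(st[i,4],np.round(ce[i]+[270,130]).tolist()) for i in range(1,n) if st[i,4]>25])
need(tow(BX,(0,.045,.183)),BX[2])
E
python3 lid.py
```

```text
clock: 19.87
position: [0.5509, 0.0301, 0.3327]
tool_rot: [-2.353, -2.079, 0.003]
ft_force: [0.3, -0.6, 0.5]
opening: 0.06
finger_force: 0.0
clock: 20.45
position: [0.4811, 0.039, 0.3255]
tool_rot: [-2.353, -2.081, -0.001]
ft_force: [-0.9, -0.5, -0.0]
opening: 0.0598
finger_force: 0.0
0.0 [358. 194.] 0.15 [356. 190.] 0.3 [353. 186.] 0.45 [350. 182.] 0.6 [346. 178.] 0.75 [341. 175.] 0.9 [336. 172.] 1.05 [331. 171.] 1.2 [326. 169.] 1.35 [321. 169.] 1.5 [316. 169.] 1.65 [311. 170.] 1.8 [307. 172.] [(np.int32(32), [320.0, 170.0]), (np.int32(26), [334.0, 173.0]), (np.int32(2846), [324.0, 235.0]), (np.int32(121), [366.0, 231.0])]
shift [ 0.0015  0.0006 -0.0124] turn -0.001 head -0.122 grasp [0.4821 0.0392 0.1706] q7 0.11 t 20.5
```

```bash
echo '0 -0.01 0.001 0 0.06;0 -0.02 0.002 0 0.06;0 -0.03 0.004 0 0.06;0 -0.04 0.006 0 0.06;0 -0.04 0.006 0 0.06' > path.dat && python3 drive.py path.dat; python3 lid.py
```

```text
clock: 20.92
position: [0.4404, 0.0444, 0.3183]
tool_rot: [-2.351, -2.081, 0.003]
ft_force: [-1.0, -0.4, 0.7]
opening: 0.06
finger_force: 0.0
0.0 [358. 194.] 0.15 [356. 190.] 0.3 [353. 186.] 0.45 [350. 182.] 0.6 [346. 178.] 0.75 [341. 175.] 0.9 [336. 172.] 1.05 [331. 171.] 1.2 [326. 169.] 1.35 [321. 169.] 1.5 [316. 169.] 1.65 [311. 170.] 1.8 [307. 172.] [(np.int32(37), [337.0, 175.0]), (np.int32(2648), [324.0, 237.0]), (np.int32(104), [304.0, 214.0]), (np.int32(91), [366.0, 233.0])]
shift [ 0.0011  0.0417 -0.0195] turn 0.0 head -0.122 grasp [0.4412 0.0445 0.1636] q7 0.09 t 21.0
```

```bash
echo '0 0 -0.04 0 0.06;0 0 -0.075 0 0.06;0 0.02 -0.075 0 0;0 0.052 -0.075 0 0;0 0.052 -0.075 0 0;0 0.052 -0.075 0 0;0 0.052 -0.075 0 0;0 0.052 -0.075 0 0' > path.dat && python3 drive.py path.dat
python3 -c "
from h import *
need(tow(BX,(.01,.045,.107)),BX[2])"
```

```text
clock: 21.63
position: [0.4936, 0.0379, 0.3934]
tool_rot: [-2.352, -2.081, 0.002]
ft_force: [-0.3, 0.8, 0.4]
opening: -0.0003
finger_force: 0.0
shift [ 0.0014 -0.0007  0.1314] turn -0.0 head -0.122 grasp [0.4934 0.0379 0.2384] q7 0.05 t 21.6
```

```bash
echo '0 0 0.03 0 0;0 0 0.06 0 0;0 0 0.075 0 0;0 0 0.088 0 0;0 0 0.10 0 0;0 0 0.11 0 0;0 0 0.118 0 0;0 0 0.125 0 0;0 0 0.125 0 0' > path.dat && python3 drive.py path.dat; python3 lid.py; echo '0 0 0.003 0 0;0 0 0.006 0 0;0 0 0.006 0 0' > path.dat && python3 drive.py path.dat
```

```text
clock: 22.38
position: [0.4938, 0.0381, 0.2677]
tool_rot: [-2.352, -2.082, 0.002]
ft_force: [-0.3, -0.2, -0.1]
opening: -0.0001
finger_force: 0.0
0.0 [358. 194.] 0.15 [356. 190.] 0.3 [353. 186.] 0.45 [350. 182.] 0.6 [346. 178.] 0.75 [341. 175.] 0.9 [336. 172.] 1.05 [331. 171.] 1.2 [326. 169.] 1.35 [321. 169.] 1.5 [316. 169.] 1.65 [311. 170.] 1.8 [307. 172.] [(np.int32(83), [359.0, 195.0]), (np.int32(2308), [317.0, 241.0]), (np.int32(90), [366.0, 233.0])]
shift [ 0.0012 -0.0115 -0.0696] turn -0.0 head -0.122 grasp [0.494  0.038  0.1133] q7 0.2 t 22.4
clock: 22.68
position: [0.4944, 0.0379, 0.263]
tool_rot: [2.353, 2.082, 0.001]
ft_force: [-0.4, -0.2, 1.3]
opening: 0.0
finger_force: 0.8
```

```bash
echo '0 0 -0.012 0 0;0 -0.02 -0.012 0 0;0 -0.045 -0.012 0 0;0 -0.045 -0.005 0 0;0 -0.045 0.001 0 0;0 -0.045 0.003 0 0;0 -0.045 0.003 0 0' > path.dat && python3 drive.py path.dat; echo '0 0 0.001 0 0;0 0 0.002 0 0;0 0 0.002 0 0' > path.dat && python3 drive.py path.dat
```

```text
clock: 23.27
position: [0.4491, 0.0432, 0.262]
tool_rot: [-2.351, -2.078, -0.003]
ft_force: [-19.2, 2.8, 64.8]
opening: 0.0001
finger_force: 32.3
clock: 23.52
position: [0.449, 0.0429, 0.2614]
tool_rot: [-2.351, -2.077, -0.006]
ft_force: [-25.4, 2.6, 96.9]
opening: -0.0002
finger_force: 48.3
```

```bash
echo '0 0 -0.01 0 0;0 0 -0.04 0 0;0 0 -0.08 0 0;0 0 -0.12 0 0;0 0 -0.16 0 0;0.04 0 -0.2 0 0;0.08 0 -0.22 0 0;0.12 0 -0.24 0 0;0.16 0 -0.24 0 0;0.2 0 -0.24 0 0;0.22 0 -0.24 0 0;0.22 0 -0.24 0 0' > path.dat && python3 drive.py path.dat
python3 lid.py
python3 - <<'E'
from h import *
import cv2
for n in("side","top"):
    a=cv2.imread(f"pics/{n}0.png"); b=np.ascontiguousarray(ctrl.read_camera(n)["color"][:,:,::-1]); cv2.imwrite(f"pics/{n}9.png",b)
    for nm,p in (("pot",(*tow(RK,(.06,-.015,0))[:2],.19)),):
        u,v=np.round(proj(n,np.array(p))).astype(int); r=cv2.matchTemplate(b[v-30:v+31,u-30:u+31],a[v-18:v+19,u-18:u+19],5); print(n,nm,r.max().round(3),np.subtract(cv2.minMaxLoc(r)[3],12))
    for nm,(u,v,h) in ({"tin":(307,172,12),"jar":(418,165,14)} if n=="top" else {"jar":(292,172,16)}).items() :
        h=nm and {"tin":(307,172,12),"jar":(418,165,14)}.get(nm,(0,0,0))[2]
        r=cv2.matchTemplate(b[v-h-8:v+h+9,u-h-8:u+h+9],a[v-h:v+h+1,u-h:u+h+1],5); print(n,nm,r.max().round(3),np.subtract(cv2.minMaxLoc(r)[3],8))
print(ctrl.read_state()["ft_force"])
E
```

```text
clock: 24.52
position: [0.4763, 0.2707, 0.4966]
tool_rot: [-2.341, -2.093, -0.002]
ft_force: [-0.4, 0.4, -1.1]
opening: 0.0001
finger_force: 0.0
0.0 [358. 194.] 0.15 [356. 190.] 0.3 [353. 186.] 0.45 [350. 182.] 0.6 [346. 178.] 0.75 [341. 175.] 0.9 [336. 172.] 1.05 [331. 171.] 1.2 [326. 169.] 1.35 [321. 169.] 1.5 [316. 169.] 1.65 [311. 170.] 1.8 [307. 172.] [(np.int32(171), [358.0, 193.0]), (np.int32(2269), [317.0, 242.0]), (np.int32(211), [368.0, 227.0])]
shift [-0.2238  0.0322  0.1587] turn 0.007 head -0.115 grasp [0.4765 0.2666 0.3416] q7 -0.44 t 24.6
side pot 0.992 [0 0]
side jar 0.929 [0 0]
top pot 0.961 [0 0]
top tin 0.941 [0 0]
top jar 1.0 [0 0]
[-0.05622153 -1.29882837  0.43936623]
```

The knob sits where a shut lid puts it, and the pot, jar and tin haven't moved. Handing in.

```bash
python3 -c "
from plant import ctrl
print(ctrl.close_job())"
```

```text
the job is handed in; nothing more can be done
None
```

The job is handed in at about 25 s: the box holds four cakes laid flat with the lid shut, cake_2 is still on its shelf, and the pot, jar and tin haven't moved; but the last fingertip press on the lid peaked near 97 N at the wrist (limit 120 N), and I viewed 11 pictures, one over the limit of 10.

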